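Shorten a sampling pole by one hole

ROBOT

A 6-joint arm with a two-finger parallel gripper is mounted at the origin on the work surface. World frame = base frame: x ahead of the robot, y to its left, z up, the work surface at z = 0. Lengths are in m, angles in rad, forces in N, time in s.
With the tool pointing down it reaches from about 0.325 to 0.75 m from the base axis. Payload 7.6 kg.
Tool frame: the origin (TCP) lies on the centre line of the jaws, within the pads' length; the fingertips stand 11 mm ahead of it and the grasp point (between the pads) lies 8 mm behind it (r.tip_reach is the distance from the TCP to the fingertips, in m); z points along the fingers, y is the line along which they close (so a half turn about z gives the same grasp; the last joint's range is limited). The gripper opens to 85 mm and grips with 20 to 120 N. Pads are 22 mm wide; open, the fingers measure 114 mm over their backs; the gripper's body (76 mm by 85 mm) begins 54 mm behind the grasp point. The pads swing forward as they close: fully open they stand 13 mm farther back than shut.
Start: joints at [-1.322, 0.052, 1.401, -0, 1.689, -0.07], TCP at [0.165, -0.499, 0.242] pointing down, gripper open.
Joint ranges: [-2.9, 2.9], [-0.91, 2.17], [0.12, 2.37], [-1.06, 4.2], [0.26, 2.73], [-2.93, 2.93]. Speed limits (rad/s): [2.57, 2.57, 3.01, 3.14, 3.14, 3.14].

INTERFACE

Orientations are given as a rotation vector (axis times angle).
In Python, from station import status, grab_frame, r gives the robot as it stands.
- The arm moves only by the tool send_rows, never from a script. Its argument "series" is a list of rows, each a list of 4 numbers: the shift along the tool's x, y, z in cm, then the turn about the tool's z in degrees. A call has 1 to 12 rows; each row shifts and turns the commanded pose from where the row before left it, along the tool's axes as they then stand; what a row does not reach is not made up. A row lasts 1/12 s, in which the tool goes at most 41.7 mm and 7.16 degrees, less where a joint would pass 70% of its speed; a pose out of reach is approached as far as the arm can. A call is refused whole if a number of a shift passes 4.17 or a number of a turn 7.16, either way. A call with a gripper value outside its range is refused whole. "claw" is the opening, from 0 (shut) to 1 (fully open), set as the call begins (left out, the last holds). The fingers move at their own pace and stop on an object; the grip force is fixed at half the most. Time passes only in rows, so rows that do not move let the fingers close. It gives the time, the measured TCP pose, the force, the opening and the grip force at its end, in the units of the state.
- status.observe(): the state, without advancing time (a new reading comes with each control period).
- grab_frame(name): name is "scene" or "top" or "wrist"; returns a dict with "img" (400x640x3 uint8, red, green, blue), "range_z" (400x640 float32, m along the optical axis (not along the pixel's ray), 0 where there is no reading), "fov_y" (degrees; the focal length in pixels is half the picture's height over the tangent of half this angle, whatever the lens; pixels are square), "cx", "cy" (the principal point, pixels), "R" (3x3) and "t" (3): a world point X has camera coordinates R X + t. Camera axes: x right, y down, z forward; pixel columns grow to the right and rows downward; lengths in m; the calibration is good to about 2 mm. A picture is of the moment at which its call begins.
- r.job_done(): hands the job in; it is judged then, once.
The state is a dict: "clock": time; "joint_pos": joint angles; "qd": joint speeds; "joint_torque": joint torques, N m; "eef_pos": TCP position; "tcp_rot": TCP orientation; "contact_force": force on the tool from outside, world axes, zero at the start; "ft_torque": the same for the moment, N m; "opening": finger opening in m; "finger_force": force on a finger pad.
Only numpy, scipy, OpenCV 4.12 (cv2) and the standard library are available. Lean on these libraries where they do the work, as an engineer would, in place of code of your own. Each camera call takes 0.05 s, during which the arm holds its last target. There are 200 camera calls.

TASK

Shorten the sampling pole by one hole: press its red button in, push the inner tube in by the yellow fin until the brass pin has left its hole, then ease off the button and keep pushing gently until the pin snaps up in the next hole, the one in the blue collar. Never press or push on the pole or its grip with more than about 20 N, and leave the other things on the bench where they are.

Things in the scene. Friction and masses are not known exactly. Their poses are not given: they have to be found in the camera images.
- pole: Sampling pole fixed in two wooden rests: square aluminium outer tube 34 mm wide, 360 mm long, top face 77 mm above the bench, steel scoop at its far end. Origin on the bench below the tube's open mouth; x along the pole from mouth to scoop (the way the inner tube is pushed in), z up. A blue collar (87 x 51 mm, top 82 mm above the bench) clamped on it has the next hole; its place is not measured.
- inner_tube (a joint): How far (m) the inner tube is pushed into the pole: about 0 at the start, locked in the first hole with 2 mm of play either way; 0.092 fully in. The next hole lies somewhere from 0.050 to 0.080, differing each time: feel for it. The tube slides with about 2.5 N of friction, stays where it is left, and the pin goes under the wall between the holes.
- release_button (a joint): How far (m) the button is pressed: 0 up, 0.011 down; spring 3 N to start, 10 N fully. The brass lock pin (10 mm) moves with it and clears its 14 mm long hole from 0.007. With the tube pushed in 0.010 to 0.040 the wall itself keeps the button 0.006 down, so it can be let go; at the next hole it springs to 0 and the tube locks, but a button held down there passes the hole.
- button_top (a point): Centre of the flat top of the red button (42 mm along the pole, 32 mm wide), in the black grip (36 mm wide) at the outer end of the inner tube; 89 mm above the bench when up, moves down with the button; axes as the pole's. The grip's end, beyond 32 mm from the button's centre away from the pole, is 78 mm high; press on the button itself.
- fin_top (a point): Middle of the top edge of the yellow fin, an upright plate 8 mm thick, 36 mm wide, fixed on the inner tube between button and outer tube; its near face is 25.5 mm along the pole's x from the button's centre, its top 114 mm above the bench (25 mm above the button). A finger on the button, moved along the pole's x, bears on this face and pushes the tube in.
- tray: bystander: white enamel tray 170 x 270 x 45 mm, origin under its centre
- rock_a: bystander: dark rock sample about 52 mm, in the tray
- rock_b: bystander: dark rock sample about 42 mm, in the tray
- jar: bystander: amber sample jar 60 mm wide, 85 mm tall, origin under its centre
- brush: bystander: brush lying beside the grip, alongside the pole, origin under its middle
- dish: bystander: terracotta bowl 110 mm wide, 45 mm tall, origin under its centre
- scale_bar: bystander: red and white photo scale bar 160 x 28 x 5 mm, origin under its centre

How it is judged:
On the way, in this order (a step that is already met when the one before it is completed fails the run):
1. with the button pressed, the tube is pushed in out of its first hole (more than 12 mm) (value of joint inner_tube above 0.012 m and value of joint release_button above 0.004 m), for 0.05 s.
2. the pin has snapped up in the next hole (value of joint inner_tube between 0.046 and 0.084 m and value of joint release_button below 0.002 m), for 0.2 s.
At the end, for the whole second after the job is handed in: The inner tube is locked in the next hole (pushed in 46 to 84 mm, which with the pin up can only be the collar's hole) and the button has sprung back up to within 2 mm (all of step 2); the robot touches nothing.
It fails at once if the robot bears on the pole or its grip with more than 25 N (contact force between any of the fingers, the arm and pole above 25 N).
It fails at once if a bystander is moved more than 25 mm (distance of any of tray, rock_a, rock_b, jar, brush, dish, scale_bar from where it was at the start of the episode above 0.025 m).
It also fails if it takes over 37 s, if anything falls off the work surface, if the arm or the gripper's body presses on something with over 40 N, if the wrist force passes 120 N, or if a joint passes its speed limit or range.

## Working session

There is one attempt and no reset: what is moved stays moved. The work goes in short steps, Python scripts to look and compute and a tool call to move; the robot and the scene stay as the last step left them, time stands still between calls to the robot, and variables do not carry over. Pictures are saved under pics/ and viewed, at most 10 in all, crops included, and the job is handed in when it is done.

Besides the shell and the picture viewer there is one more tool, called after "Request:" as a command line: name --pt "numbers of a row" for each row, then --argument value for the rest. send_rows: Moves the arm, as the interface text tells. Its arguments: {"type":"object","properties":{"series":{"type":"array","items":{"type":"array","items":{"type":"number"}}},"claw":{"type":"number"}},"required":["series"]}

```bash
mkdir -p pics
cat > h.py <<'E'
from station import status, grab_frame, r
import numpy as np, cv2
def cloud(f):
    z=f["range_z"];h,w=z.shape;F=h/2/np.tan(np.radians(f["fov_y"]/2))
    u,v=np.meshgrid(np.arange(w),np.arange(h))
    P=np.stack([(u-f["cx"])/F*z,(v-f["cy"])/F*z,z],-1)
    return (P-f["t"])@f["R"]
def masks(f):
    hsv=cv2.cvtColor(f["img"],cv2.COLOR_RGB2HSV)
    return hsv
E
python3 - <<'E'
from h import *
s=status.observe();print(s)
for n in ("top","scene"):
    f=grab_frame(n);np.savez(f"{n}.npz",**f);cv2.imwrite(f"pics/{n}.png",f["img"][...,::-1])
    W=cloud(f);h=masks(f);H,S,V=h[...,0],h[...,1],h[...,2]
    for c,m in dict(red=((H<6)|(H>174))&(S>150)&(V>80),yel=(H>22)&(H<34)&(S>150)&(V>80),blue=(H>100)&(H<125)&(S>130)&(V>50)).items():
        m=m&(f["range_z"]>0)
        k,l,st,ce=cv2.connectedComponentsWithStats(m.astype(np.uint8))
        for i in range(1,k):
            if st[i,4]>25:
                p=W[l==i];print(n,c,st[i],np.median(p,0).round(4),np.percentile(p,3,axis=0).round(3),np.percentile(p,97,axis=0).round(3))
E
```

```text
{'clock': 0.0, 'joint_pos': array([-1.32229125e+00,  5.28681045e-02,  1.40176255e+00,  1.64920465e-06,
        1.68856665e+00, -7.03232460e-02]), 'qd': array([ 7.71103324e-05,  9.17769488e-04, -1.17447997e-03,  1.33791014e-03,
       -6.29894286e-04, -7.94306477e-04]), 'joint_torque': array([ 3.06889442e-04, -3.81667542e+01, -3.60185301e+01, -1.43884427e-04,
        6.15365017e-03,  1.73522466e-05]), 'eef_pos': array([ 0.16450379, -0.49826138,  0.2414369 ]), 'tcp_rot': array([-3.10018044e+00, -4.98442419e-01,  2.21589452e-04]), 'contact_force': array([-1.04648027, -0.76764   , -0.00679575]), 'ft_torque': array([-0.0031205 , -0.00582533, -0.01353397]), 'finger_force': 0.0, 'opening': 0.08557721663192847}
top red [283 183  19  18 219] [0.5675 0.145  0.0886] [0.55  0.125 0.078] [0.584 0.165 0.092]
top red [290 241  10  12  69] [0.4315 0.1441 0.0044] [0.421 0.134 0.001] [0.445 0.152 0.008]
top red [303 248  10  12  71] [0.4152 0.1075 0.0054] [0.402 0.097 0.001] [0.428 0.118 0.01 ]
top red [317 254  10  12  70] [0.3966 0.071  0.0057] [0.384 0.063 0.001] [0.41  0.081 0.009]
top red [331 26
[... 906 characters left out ...]
.044] [0.488 0.512 0.051]
scene red [333 166  11   6  40] [0.3815 0.035  0.0064] [0.37  0.025 0.004] [0.392 0.042 0.009]
scene red [339 176  11   7  45] [0.3979 0.0699 0.0058] [0.385 0.06  0.001] [0.409 0.079 0.008]
scene red [345 188  12   6  49] [0.4152 0.1056 0.0061] [0.404 0.097 0.004] [0.427 0.115 0.009]
scene red [351 200  13   7  52] [0.4331 0.1418 0.006 ] [0.421 0.133 0.004] [0.445 0.151 0.008]
scene red [309 205  20  20 262] [0.5717 0.1469 0.0895] [0.555 0.126 0.08 ] [0.587 0.165 0.092]
scene yel [306 193  15  18 155] [0.5597 0.1179 0.104 ] [0.545 0.112 0.087] [0.574 0.125 0.116]
scene blue [269 139  20  24 226] [ 0.4867 -0.0733  0.078 ] [ 0.465 -0.097  0.071] [ 0.511 -0.031  0.081]
```

View pics/top.png

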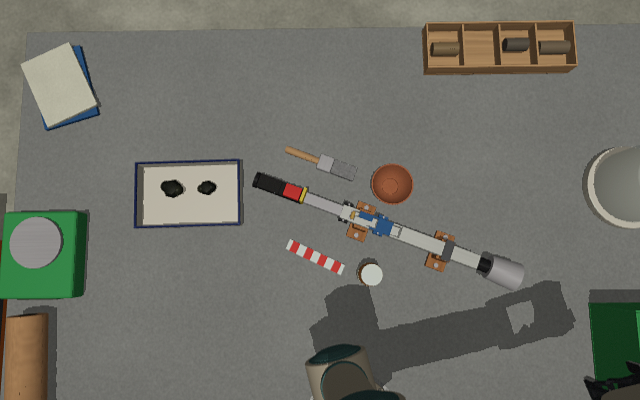

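View pics/scene.png

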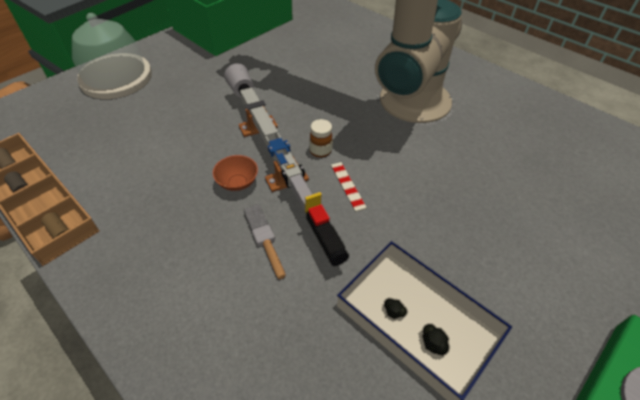

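The top view shows the button at about (292,192), the fin at (303,195) and the collar at (376,223). That puts the button near (0.569, 0.146, 0.089) with the pole direction near (-0.36, -0.93). The scene view agrees (button at 319,215), and nothing tall is near it. I'll turn the tool so that -x runs along the pole, then move above the button.

Request:
send_rows --pt "0 0 0 -6.3" --pt "0 0 0 -6.3" --pt "0 0 0 -6.3" --pt "0 0 0 -6.3" --pt "0 0 0 -6.3" --pt "0 0 0 -6.3" --pt "0 0 0 -6.3" --pt "0 0 0 -6.3" --claw 0

```text
clock: 0.77
eef_pos: [0.1645, -0.4984, 0.2418]
tcp_rot: [-2.589, -1.778, -0.0]
contact_force: [-0.5, 1.3, 1.1]
opening: -0.0003
finger_force: 0.0
```

Request:
send_rows --pt "3.1 0.6 0.2 0" --pt "3.1 0.6 0.2 0" --pt "3.1 0.6 0.2 0" --pt "3.1 0.6 0.2 0" --pt "3.1 0.6 0.2 0" --pt "3.1 0.6 0.2 0" --pt "3.1 0.6 0.2 0" --pt "3.1 0.6 0.2 0" --pt "3.1 0.6 0.2 0" --pt "3.1 0.6 0.2 0" --pt "3.1 0.6 0.2 0" --pt "3.1 0.6 0.2 0"

```text
clock: 1.77
eef_pos: [0.3674, -0.1767, 0.218]
tcp_rot: [-2.594, -1.772, 0.0]
contact_force: [-0.6, 0.0, -0.7]
opening: 0.0003
finger_force: 0.0
```

Request:
send_rows --pt "3.1 0.6 0.2 0" --pt "3.1 0.6 0.2 0" --pt "3.1 0.6 0.2 0" --pt "3.1 0.6 0.2 0" --pt "3.1 0.6 0.2 0" --pt "3.1 0.6 0.2 0" --pt "3.1 0.6 0.2 0" --pt "3.1 0.6 0.2 0" --pt "3.1 0.6 0.2 0" --pt "3.1 0.6 0.2 0" --pt "3.1 0.6 0.2 0" --pt "0 0 0 0"

```text
clock: 2.77
eef_pos: [0.5534, 0.1193, 0.1942]
tcp_rot: [-2.589, -1.776, 0.002]
contact_force: [-0.2, -0.1, -0.1]
opening: 0.0001
finger_force: 0.0
```

```bash
cat > look.py <<'E'
from h import *
import sys
def look(n,save=None):
    f=grab_frame(n)
    if save: cv2.imwrite(f"pics/{save}.png",f["img"][...,::-1])
    W=cloud(f);h=masks(f);H,S,V=h[...,0],h[...,1],h[...,2]
    for c,m,z0,z1 in (("red",((H<6)|(H>174))&(S>150)&(V>50),.07,.1),("yel",(H>22)&(H<34)&(S>150)&(V>80),.108,.125),("blue",(H>100)&(H<125)&(S>130)&(V>50),.075,.095)):
        m=m&(f["range_z"]>0)&(W[...,2]>z0)&(W[...,2]<z1)&(abs(W[...,0]-.53)<.12)&(W[...,1]<.22)
        if m.sum()>20:
            k,l,st,ce=cv2.connectedComponentsWithStats(m.astype(np.uint8));i=1+np.argmax(st[1:,4])
            p=W[l==i];(cx,cy),(w,hh),a=cv2.minAreaRect((p[:,:2]*1000).astype(np.float32))
            print(n,c,st[i],"rect",np.round([cx,cy,w,hh,a],1),"zmed",np.median(p[:,2]).round(4))
if __name__=="__main__":
    for a in sys.argv[1:]:
        look(a,save=f"{a}_{status.observe()['clock']:.2f}")
E
python3 look.py wrist top scene; ls pics
```

```text
wrist red [ 303  136   45   59 2515] rect [567.8 142.8  44.5  33.5  68.3] zmed 0.0899
wrist yel [300 208  52  14 633] rect [557.1 117.2   7.9  34.7  68.9] zmed 0.1147
top blue [373 215  20  21 190] rect [478.  -81.2  40.9  49.   66.4] zmed 0.0778
scene red [309 205  21  21 289] rect [568.8 145.1  40.2  31.3  69.1] zmed 0.089
scene yel [306 193  15   8  56] rect [558.9 117.2   7.   32.7  66.7] zmed 0.1131
scene blue [269 139  17  24 180] rect [494.4 -65.6  83.   32.7  59.9] zmed 0.0781
scene.png
scene_2.87.png
top.png
top_2.82.png
wrist_2.77.png
```

Request:
send_rows --pt "2.1 0.44 0 0" --pt "0 0 2.0 0" --pt "0 0 2.0 0" --pt "0 0 2.0 0" --pt "0 0 1.4 0" --pt "0 0 0.8 0" --pt "0 0 0.2 0" --pt "0 0 0 0"

```text
clock: 3.58
eef_pos: [0.5641, 0.1327, 0.1125]
tcp_rot: [2.595, 1.771, -0.0]
contact_force: [0.1, -0.0, -0.2]
opening: 0.0
finger_force: 0.0
```

Request:
send_rows --pt "0 0 0.2 0" --pt "0 0 0.2 0" --pt "0 0 0.2 0" --pt "0 0 0.2 0" --pt "0 0 0.2 0" --pt "0 0 0 0"

```text
clock: 4.08
eef_pos: [0.564, 0.1333, 0.1018]
tcp_rot: [-2.594, -1.772, 0.001]
contact_force: [-0.8, 0.5, 0.6]
opening: -0.0003
finger_force: 0.0
```

Request:
send_rows --pt "0.2 0 0.2 0" --pt "0 0 0.2 0" --pt "0 0 0.2 0" --pt "0 0 0 0"

```text
clock: 4.42
eef_pos: [0.5653, 0.1355, 0.0966]
tcp_rot: [2.594, 1.772, 0.002]
contact_force: [0.0, 0.9, 5.7]
opening: -0.0001
finger_force: 2.5
```

Request:
send_rows --pt "0 0 0.2 0" --pt "0 0 0.2 0" --pt "0 0 0 0"

```text
clock: 4.67
eef_pos: [0.5655, 0.1355, 0.0931]
tcp_rot: [2.594, 1.772, 0.003]
contact_force: [-1.1, 0.6, 7.0]
opening: 0.0001
finger_force: 3.6
```

Request:
send_rows --pt "0 0 0.1 0" --pt "0 0 0.1 0" --pt "0 0 0 0"

```text
clock: 4.92
eef_pos: [0.5655, 0.1354, 0.0915]
tcp_rot: [2.594, 1.772, 0.003]
contact_force: [-1.7, 1.7, 8.0]
opening: 0.0001
finger_force: 4.1
```

Request:
send_rows --pt "-0.2 0 0 0" --pt "-0.2 0 0 0" --pt "-0.2 0 0 0" --pt "-0.2 0 0 0" --pt "0 0 0 0"

```text
clock: 5.33
eef_pos: [0.5631, 0.128, 0.0921]
tcp_rot: [2.593, 1.771, 0.006]
contact_force: [0.0, 1.0, 7.4]
opening: -0.0
finger_force: 4.1
```

Request:
send_rows --pt "0 0 0.1 0" --pt "-0.2 0 0 0" --pt "-0.2 0 0 0" --pt "0 0 0 0"

```text
clock: 5.67
eef_pos: [0.5617, 0.1243, 0.0911]
tcp_rot: [2.593, 1.771, 0.006]
contact_force: [0.5, 0.7, 8.5]
opening: 0.0
finger_force: 4.4
```

```bash
python3 look.py scene
```

```text
scene red [307 208  21  17 220] rect [567.2 137.7  46.8  31.2  68.7] zmed 0.0802
scene blue [269 139  20  24 211] rect [488.5 -62.8  83.   44.6  74.5] zmed 0.0777
```

Request:
send_rows --pt "-0.2 0 0 0" --pt "-0.2 0 0 0" --pt "-0.2 0 0 0" --pt "-0.2 0 0 0" --pt "0 0 0 0"

```text
clock: 6.13
eef_pos: [0.5588, 0.1169, 0.0911]
tcp_rot: [2.593, 1.771, 0.006]
contact_force: [-0.3, 0.5, 7.6]
opening: 0.0003
finger_force: 4.3
```

```bash
python3 look.py scene
```

```text
scene red [306 205  21  17 220] rect [564.7 131.5  43.4  31.8  68.5] zmed 0.0803
scene blue [269 139  20  24 212] rect [487.8 -61.8  79.1  44.3  80.2] zmed 0.0783
```

Request:
send_rows --pt "-0.2 0 0 0" --pt "-0.2 0 0 0" --pt "-0.2 0 0 0" --pt "-0.2 0 0 0" --pt "0 0 0 0" --pt "0 0 -0.3 0" --pt "0 0 -0.4 0" --pt "0 0 -0.4 0" --pt "0 0 -0.3 0" --pt "0 0 0 0"

```text
clock: 7.02
eef_pos: [0.5547, 0.1093, 0.1036]
tcp_rot: [-2.594, -1.772, 0.0]
contact_force: [0.0, 1.9, 2.2]
opening: 0.0001
finger_force: 1.2
```

```bash
python3 look.py scene
```

```text
scene red [304 201  21  19 262] rect [561.5 124.7  41.7  31.2  69.2] zmed 0.0837
scene blue [270 139  19  15 160] rect [478.8 -78.4  46.3  43.3  54.5] zmed 0.0784
```

Request:
send_rows --pt "-0.2 0 0 0" --pt "-0.2 0 0 0" --pt "-0.2 0 0 0" --pt "-0.2 0 0 0" --pt "-0.2 0 0 0" --pt "-0.2 0 0 0" --pt "-0.2 0 0 0" --pt "-0.2 0 0 0" --pt "-0.2 0 0 0" --pt "-0.2 0 0 0" --pt "0 0 0 0"

```text
clock: 7.98
eef_pos: [0.5474, 0.0898, 0.1031]
tcp_rot: [2.594, 1.771, -0.001]
contact_force: [0.6, 1.6, 0.4]
opening: -0.0
finger_force: 0.6
```

```bash
python3 look.py scene wrist
```

```text
scene red [300 194  21  18 250] rect [554.3 104.7  41.6  31.1  69.3] zmed 0.0835
scene blue [269 139  20  14 153] rect [480.4 -79.7  46.3  43.1  55. ] zmed 0.0785
wrist red [ 284  180   68   79 4560] rect [552.3 104.1  42.5  34.1  68.2] zmed 0.0844
```

Request:
send_rows --pt "-0.1 0 0 0" --pt "-0.1 0 0 0" --pt "-0.1 0 0 0" --pt "-0.1 0 0 0"

```text
clock: 8.42
eef_pos: [0.546, 0.0867, 0.1029]
tcp_rot: [2.594, 1.772, -0.0]
contact_force: [2.8, 3.0, -2.6]
opening: -0.0003
finger_force: 1.8
```

Request:
send_rows --pt "-0.1 0 0 0" --pt "-0.1 0 0 0" --pt "0 0 0 0"

```text
clock: 8.67
eef_pos: [0.5451, 0.0846, 0.1031]
tcp_rot: [2.594, 1.772, -0.001]
contact_force: [0.4, 0.5, -1.1]
opening: 0.0002
finger_force: 0.9
```

```bash
python3 look.py scene
```

```text
scene red [299 192  21  19 249] rect [552.1  99.9  41.3  31.5  67.9] zmed 0.0834
scene blue [270 139  18  25 209] rect [493.5 -62.4  84.5  41.2  52.5] zmed 0.0782
```

Request:
send_rows --pt "-0.1 0 0 0" --pt "-0.1 0 0 0" --pt "-0.1 0 0 0" --pt "0 0 0 0"

```text
clock: 9.05
eef_pos: [0.5441, 0.0816, 0.1033]
tcp_rot: [2.594, 1.771, -0.001]
contact_force: [0.8, -0.6, -0.3]
opening: 0.0
finger_force: 0.0
```

```bash
python3 look.py scene|grep red
```

```text
scene red [299 190  20  19 245] rect [549.8  95.1  41.6  30.9  66.9] zmed 0.0862
```

Request:
send_rows --pt "-0.05 0 0 0" --pt "0 0 0 0"

```text
clock: 9.27
eef_pos: [0.5441, 0.0814, 0.1034]
tcp_rot: [2.594, 1.771, -0.0]
contact_force: [-0.4, -0.2, -0.3]
opening: -0.0005
finger_force: 0.0
```

```bash
python3 look.py scene wrist|grep red
```

```text
scene red [299 189  19  18 226] rect [549.3  94.2  40.1  30.6  69.3] zmed 0.089
wrist red [ 284  188   68   73 4114] rect [550.   96.7  34.1  33.7  69.7] zmed 0.0899
```

The button is back at 89 mm, so the pin has snapped up. I'll back off and lift clear.

Request:
send_rows --pt "0.3 0 0 0" --pt "0.2 0 -0.2 0" --pt "0 0 -1.5 0" --pt "0 0 -3 0" --pt "0 0 -3 0" --pt "0 0 -2 0" --pt "0 0 0 0" --pt "0 0 0 0" --pt "0 0 0 0" --pt "0 0 0 0"

```text
clock: 10.2
eef_pos: [0.5452, 0.0863, 0.1985]
tcp_rot: [-2.593, -1.771, 0.004]
contact_force: [-0.6, 1.0, -0.4]
opening: -0.0002
finger_force: 0.0
```

```bash
python3 look.py scene wrist
```

```text
scene red [299 187  19  20 266] rect [549.3  94.   40.2  30.7  68.3] zmed 0.0893
scene yel [296 175  15   8  63] rect [537.8  65.3   9.7  32.7  71.4] zmed 0.1142
scene blue [269 139  20  14 141] rect [481.4 -79.6  47.7  43.8  62.9] zmed 0.0779
wrist red [ 298  163   43   55 2292] rect [547.5  91.   45.9  33.   68. ] zmed 0.0899
wrist yel [294 234  50  14 521] rect [536.8  65.9   8.4  35.   68.6] zmed 0.1145
wrist blue [320 335   4  18  57] rect [497.  -43.4  19.1   2.8  68.8] zmed 0.0778
```

The tube is about 55 mm in, the button is fully up and the arm is clear, so I'm handing in.

```bash
python3 -c "
from station import r
print(r.job_done())"
```

```text
the job is handed in; nothing more can be done
None
```

The pole is one hole shorter: the pin has snapped up in the blue collar's hole with the inner tube about 55 mm in and the button fully up, forces on the pole read under 10 N, the arm is clear, and the job is handed in (no verdict was returned).

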